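Demould a cast diorama wall

TASK

Lift the cast wall section out of the open blue mould on the sloping stand and lay it flat on the green curing board, wall upward, in the middle, with its length along the board's length. Set it down rather than dropping it, and leave the mould's upper half, the paint jar and the soap bottle where they are.

Things in the scene. Friction and masses are not known exactly. Their poses are not given: they have to be found in the camera images.
- casting: Rigid cast resin piece, 0.08-0.15 kg: grey slab 56 (x) x 100 (y) x 12 (z) mm, on its middle a brick-red wall 12 mm thick (x), 94 long (y), from z = 12 to 48 mm. Origin: centre of the slab's underside; z up through the wall, y along it. It starts loose in the mould's cavity, the wall standing out, z leaning 28 degrees from vertical. Grip the wall across its thickness.
- mould: Open lower half of a blue mould, fixed on the stand, 86 (x) x 130 (y) x 32 (z) mm. Origin: centre of its underside; z is the normal of its open face, leaning 28 degrees from vertical roughly towards the robot; x up the slope, y level across it. Cavity in the middle of its face 59 x 103 mm, 10 mm deep (3 mm larger than the slab); the part comes out straight along z.
- cavity (a point): Centre of the cavity's floor, 22 mm above the mould's underside along the mould's z; same axes as the mould.
- stand: Fixed plywood stand, base 130 (x) x 140 (y) x 10 mm, with a sloping shelf that carries the mould; its low wooden lip stays below the mould's face, and nothing of stand or mould is over 110 mm high. Origin: centre of the base's underside; z up, front (low side) is -x. It stands left or right of the middle, the curing board on the other side.
- board: Fixed flat green curing board, 110 (x) x 170 (y) x 12 (z) mm, lying on the table; origin at the centre of its underside, z up, top face at z = 12 mm; its length is along y.
- mould_top: Bystander: upper half of the mould, a loose blue block 86 (x) x 130 (y) x 30 (z) mm with a dark slot in its top, lying on the table to the right of the work; origin at the centre of its underside.
- paint_jar: Bystander: small closed paint jar, 52 mm in diameter, 60 mm tall, red cap, upright between robot and work; origin at the centre of its underside.
- soap: Bystander: green bottle, 60 mm in diameter, 150 mm tall, upright to the left of the work; origin at the centre of its underside.
Not all that is in view belongs to the job. What is meant by the casting is not orange or turquoise, and is the smaller of those in its own colour.

How it is judged:
By the outcome, as a careful person would: the job done as asked, in the order asked, and still so for the second after the job is handed in, with the robot touching nothing.
It also fails if it takes over 38 s, if anything falls off the work surface, if the arm or the gripper's body presses on something with over 40 N, if the wrist force passes 120 N, or if a joint passes its speed limit or range.

ROBOT

A 6-joint arm with a two-finger parallel gripper is mounted at the origin on the work surface. World frame = base frame: x ahead of the robot, y to its left, z up, the work surface at z = 0. Lengths are in m, angles in rad, forces in N, time in s.
With the tool pointing down it reaches from about 0.275 to 0.875 m from the base axis. Payload 12.5 kg.
Tool frame: the origin (TCP) lies at the very end of the fingers, on their centre line; the grasp point (between the pads) lies 19 mm behind it; z points along the fingers, y is the line along which they close (so a half turn about z gives the same grasp; the last joint's range is limited). The gripper opens to 85 mm and grips with 20 to 120 N. Pads are 22 mm wide; open, the fingers measure 114 mm over their backs; the gripper's body (76 mm by 85 mm) begins 54 mm behind the grasp point. The pads swing forward as they close: fully open they stand 13 mm farther back than shut.
Start: joints at [-1.192, 0.351, 1.652, -0, 1.139, -0.085], TCP at [0.246, -0.492, 0.231] pointing down, gripper open.
Joint ranges: [-2.75, 2.75], [-0.79, 2.1], [0.01, 2.65], [-1.57, 4.71], [0.07, 3.14], [-2.87, 2.87]. Speed limits (rad/s): [2.22, 2.22, 2.79, 3.14, 3.14, 3.14].

INTERFACE

Orientations are given as a 3x3 rotation matrix whose columns are the frame's x, y, z axes.
In Python, from bench import manip gives the robot as it stands. Calls block until the motion is done:
- manip.move_ptp(position, orientation): joint-space move of the TCP to a pose.
- manip.move_l(position, attitude=None, max_speed=0.15): straight line of the TCP; attitude=None keeps the orientation; max_speed is the mean speed in m/s.
- manip.move_j(angles): joint-space move.
- manip.set_gripper(opening, effort=None): opening from 0.0 (shut) to 1.0 (fully open); effort is the grip in N (None keeps the last); returns when the fingers have stopped.
- manip.dwell(seconds).
- manip.inverse_kinematics(position, orientation): joint angles nearest the present ones, or None.
- manip.grab_frame(name): name is "scene" or "top"; returns (picture, depth): 400x640x3 uint8, red, green, blue; 400x640 float32, m along the optical axis (not along the pixel's ray), 0 where there is no reading.
- manip.get_calibration(name): a dict with "camera_matrix" (3x3 intrinsics, pixels), "R" (3x3) and "t" (3): a world point X has camera coordinates R X + t. Camera axes: x right, y down, z forward; pixel columns grow to the right and rows downward; lengths in m; the calibration is good to about 2 mm. A picture is of the moment at which its call begins. get_calibration takes no time and is no camera call.
A pose or a line that the arm cannot do raises manip.Unreachable and nothing moves.
- manip.sign_off(): hands the job in; it is judged then, once.
Trained networks look in the newest picture that a camera, given by its name, has taken for a name from the list of things; names that differ only in an ending like _2 or _b are one class to them, and where a whole thing is asked for, a point or a joint stands for the part that bears it (a point fixed in the world has none). Each returns a list of dicts, best first, with "confidence" (0 to 1); they miss things now and then, are a little off and sometimes report something else, mostly with a low value. They report only what shows in the picture. A call takes as long as a camera call. They do not tell look-alikes from the thing itself.
- manip.look_for(camera, name): "at" ([x, y, z] in m, in world coordinates, good to about 4 mm: the middle of the surface that is visible of it).
Readings, each from a call of its own:
- manip.current_time(): time.
- manip.current_qpos(): joint angles.
- manip.current_joint_vel(): joint speeds.
- manip.current_joint_torque(): joint torques, N m.
- manip.current_ee_pos(): TCP position.
- manip.current_tcp_rot(): TCP orientation.
- manip.current_force(): force on the tool from outside, world axes, zero at the start.
- manip.current_ft_torque(): the same for the moment, N m.
- manip.current_grip_width(): opening from 0.0 (shut) to 1.0 (fully open).
- manip.current_grip_force(): force on a finger pad.
Only numpy, scipy, OpenCV 4.12 (cv2) and the standard library are available. Lean on these libraries where they do the work, as an engineer would, in place of code of your own. Each camera call takes 0.05 s, during which the arm holds its last target. There are 200 camera calls.

## Working session

There is one attempt and no reset: what is moved stays moved. The work goes in short steps, each a Python script; the robot and the scene stay as the last script left them, time stands still between calls to the robot, and variables do not carry over. Pictures are saved under pics/ and viewed, at most 10 in all, crops included, and the job is handed in when it is done.

```bash
mkdir -p pics; ls; python3 - <<'E'
from bench import manip
import cv2,numpy as np
for n in("scene","top"):
    p,d=manip.grab_frame(n); cv2.imwrite(f"pics/{n}0.png",p[:,:,::-1]); np.savez(f"pics/{n}0.npz",p=p,d=d)
    c=manip.get_calibration(n); print(n,{k:np.round(v,4).tolist() for k,v in c.items()})
    for t in("casting","mould","board","stand"):
        print(t,[(np.round(r["at"],3).tolist(),round(r["confidence"],2)) for r in manip.look_for(n,t)])
E
```

```text
pics
scene {'camera_matrix': [[428.5766, 0.0, 318.104], [0.0, 428.5766, 207.7844], [0.0, 0.0, 1.0]], 'R': [[0.2824, 0.9593, -0.0065], [0.6347, -0.192, -0.7485], [-0.7193, 0.2073, -0.6631]], 't': [-0.1659, -0.2851, 1.6862]}
casting [([0.478, 0.09, 0.052], 0.88), ([0.605, -0.157, 0.096], 0.86), ([0.384, -0.262, 0.065], 0.73), ([0.765, -0.338, 0.062], 0.62), ([0.65, -0.166, 0.058], 0.2)]
mould [([0.639, -0.164, 0.085], 0.63)]
board [([0.651, 0.162, 0.015], 0.81)]
stand [([0.652, -0.168, 0.06], 0.7)]
top {'camera_matrix': [[366.7942, 0.0, 317.3729], [0.0, 366.7942, 195.6007], [0.0, 0.0, 1.0]], 'R': [[-0.0125, -0.9999, -0.0119], [-0.9906, 0.014, -0.1361], [0.1363, 0.0101, -0.9906]], 't': [-0.0006, 0.5569, 0.9754]}
casting [([0.603, -0.156, 0.086], 0.89), ([0.463, 0.093, 0.048], 0.89), ([0.752, -0.334, 0.068], 0.8), ([0.363, -0.266, 0.062], 0.68)]
mould [([0.615, -0.159, 0.08], 0.71), ([0.597, 0.397, 0.096], 0.49)]
board [([0.592, 0.397, 0.097], 0.68), ([0.644, 0.167, 0.01], 0.57)]
stand [([0.589, -0.153, 0.063], 0.79)]
```

View pics/scene0.png

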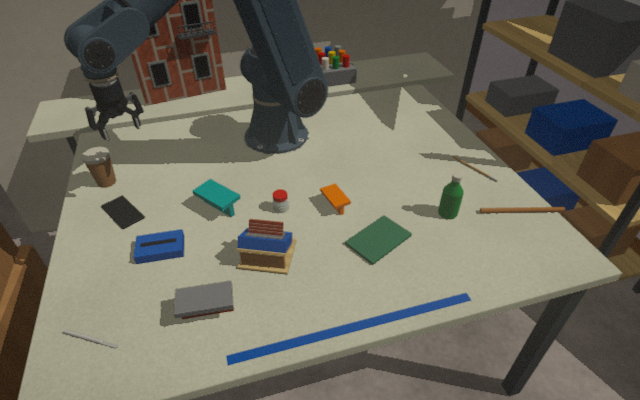

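View pics/top0.png

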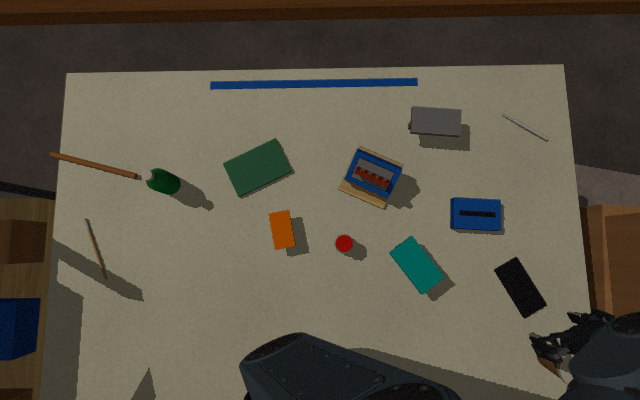

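The casting sits in the blue mould at top (372,172) / scene (266,232). The orange and turquoise copies are look-alikes, and so is the larger grey piece at top (436,121). The board is at top (258,167), rotated about 25°. Next I'll measure with colour-segmented depth from both views.

```bash
cat > v.py <<'E'
import cv2,numpy as np
from bench import manip
def cloud(n,f):
    z=np.load(f); p,d=z["p"],z["d"]; c=manip.get_calibration(n); K,R,t=c["camera_matrix"],c["R"],c["t"]
    v,u=np.mgrid[:400,:640]
    P=np.stack([(u-K[0,2])/K[0,0]*d,(v-K[1,2])/K[1,1]*d,d],-1)
    return (P-t)@R, cv2.cvtColor(p,cv2.COLOR_RGB2HSV).astype(int), d>0
def masks(X,h,ok):
    H,S,V=h[...,0],h[...,1],h[...,2]
    near=lambda x,y,r:(np.hypot(X[...,0]-x,X[...,1]-y)<r)&ok
    m=near(.61,-.16,.10)
    return dict(blue=m&(H>100)&(H<130)&(S>120)&(X[...,2]>.04),
      red=m&((H<8)|(H>172))&(S>90)&(X[...,2]>.06),
      grey=m&(S<50)&(X[...,2]>.05),
      board=near(.645,.165,.13)&(H>50)&(H<90)&(S>80)&(X[...,2]<.03))
E
python3 - <<'E'
from v import *
im=cv2.imread("pics/top0.png"); im2=cv2.imread("pics/scene0.png")
a=cv2.resize(im[130:220,325:415],(540,540),interpolation=cv2.INTER_CUBIC)
cv2.imwrite("pics/crop0.png",a)
for n in("top","scene"):
    X,h,ok=cloud(n,f"pics/{n}0.npz"); M=masks(X,h,ok)
    for k,m in M.items():
        Q=X[m]; c=np.median(Q,0)
        for _ in range(6):
            w=Q-c; U,s,Vt=np.linalg.svd(w-w.mean(0),full_matrices=False); nrm=Vt[2]*np.sign(Vt[2,2])
            r=(Q-Q.mean(0))@nrm; g=abs(r-np.median(r))<max(2*np.median(abs(r-np.median(r))),.0015); Q=Q[g]; c=Q.mean(0)
        print(n,k,m.sum(),len(Q),"mean",c.round(4),"n",nrm.round(3),"tilt",np.degrees(np.arccos(nrm[2])).round(1),"az",np.degrees(np.arctan2(nrm[1],nrm[0])).round(1),"long",Vt[0].round(3),"sd",s[:3]/np.sqrt(len(g)))
    B=X[M["board"]][:,:2]; print("board rect",cv2.minAreaRect((B*1000).astype(np.float32)),np.median(X[M["board"]][:,2]))
E
```

```text
top blue 796 413 mean [ 0.6063 -0.1573  0.0795] n [-0.423  0.198  0.884] tilt 27.9 az 154.9 long [-0.399 -0.917  0.014] sd [0.04395024 0.03208808 0.00081222]
top red 228 122 mean [ 0.5965 -0.1502  0.1066] n [ 0.691 -0.335  0.641] tilt 50.2 az -25.9 long [-0.437 -0.899  0.001] sd [0.02824277 0.01158634 0.00167836]
top grey 474 276 mean [ 0.6113 -0.1538  0.0834] n [-0.413  0.187  0.891] tilt 26.9 az 155.6 long [-0.307 -0.95   0.057] sd [0.02927712 0.0183507  0.00081548]
top board 2166 1354 mean [0.646  0.164  0.0134] n [ 0.001 -0.003  1.   ] tilt 0.2 az -68.9 long [-0.427  0.904  0.003] sd [0.04822031 0.03165827 0.00092084]
board rect ((645.5416259765625, 164.60592651367188), (108.93939208984375, 167.72018432617188), 25.56949806213379) 0.013294829207146211
scene blue 686 401 mean [ 0.6466 -0.174   0.086 ] n [ 0.762 -0.344  0.548] tilt 56.8 az -24.3 long [ 0.429  0.903 -0.03 ] sd [0.03730675 0.00886881 0.00175098]
scene red 181 121 mean [ 0.6033 -0.151   0.0991] n [ 0.809 -0.367  0.459] tilt 62.7 az -24.4 long [ 0.42   0.908 -0.013] sd [0.02594688 0.01142333 0.00122794]
scene grey 168 105 mean [ 0.6231 -0.1569  0.0893] n [-0.397  0.182  0.9  ] tilt 25.9 az 155.4 long [ 0.38   0.925 -0.02 ] sd [0.03006492 0.00825521 0.00069504]
scene board 1489 899 mean [0.6539 0.162  0.0127] n [-0.005 -0.001  1.   ] tilt 0.3 az -171.0 long [ 0.476 -0.879  0.002] sd [0.04741461 0.03128316 0.00084787]
board rect ((650.4574584960938, 163.95870971679688), (109.22724914550781, 165.651611328125), 25.59486198425293) 0.012812448459823675
```

View pics/crop0.png

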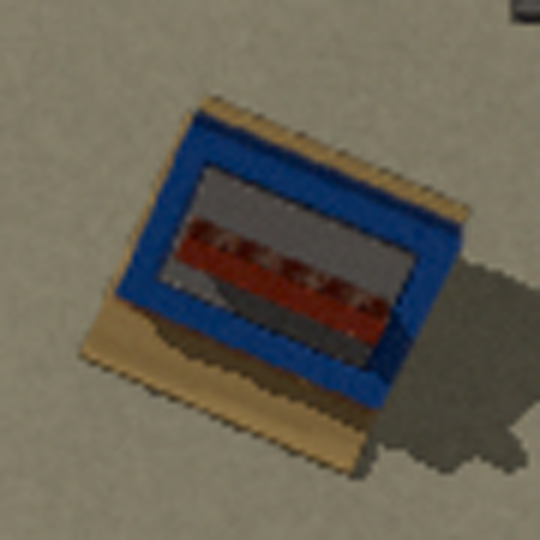

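```bash
cat >> v.py <<'E'
def mframe(az=155.,tilt=28.):
    a,t=np.radians([az,tilt]); z=np.array([np.sin(t)*np.cos(a),np.sin(t)*np.sin(a),np.cos(t)])
    y=np.array([np.cos(a-np.pi/2),np.sin(a-np.pi/2),0]); return np.column_stack([np.cross(y,z),y,z])
E
python3 - <<'E'
from v import *
R=mframe(); O=np.array([.61,-.157,.08])
for n in("top","scene"):
    X,h,ok=cloud(n,f"pics/{n}0.npz"); M=masks(X,h,ok)
    for k in("blue","grey","red"):
        L=(X[M[k]]-O)@R*1000
        if k=="blue":
            L=L[abs(L[:,2]-np.median(L[:,2]))<40]; F=L[(L[:,2]>-6)&(L[:,2]<8)]
            print(n,"face z",np.median(F[:,2]),"rect",cv2.minAreaRect(F[:,:2].astype(np.float32)))
        if k=="grey":
            F=L[abs(L[:,2])<10]; print(n,"slab z",np.median(F[:,2]),"rect",cv2.minAreaRect(F[:,:2].astype(np.float32)))
        if k=="red":
            for p in(2,10,50,90,98): print(n,"red",p,np.percentile(L,p,axis=0).round(1))
            T=L[L[:,2]>.75*np.percentile(L[:,2],95)]; print("red top",len(T),np.percentile(T[:,0],[3,50,97]),np.percentile(T[:,1],[2,98]),T.mean(0), "yaw",np.degrees(np.polyfit(T[:,1],T[:,0],1)[0]))
E
```

```text
top face z 1.0081954526571624 rect ((-3.034931182861328, -0.17327117919921875), (87.24417877197266, 128.75599670410156), 0.5583665370941162)
top slab z 3.152299450580529 rect ((-3.738433837890625, 8.108150482177734), (56.73365783691406, 114.21016693115234), 0.46786630153656006)
top red 2 [-20.2 -45.3   2.9]
top red 10 [ -8.5 -38.7  12.1]
top red 50 [-1.3 -1.9 37.9]
top red 90 [ 2.6 37.9 40.5]
top red 98 [ 3.1 45.  41.7]
red top 170 [-8.93765362 -2.87741347  2.66174084] [-43.43006668  44.23748117] [-2.86794456  0.15500115 38.38767885] yaw -0.23453471694927616
scene face z -0.09521269374679338 rect ((4.90142822265625, 2.3385658264160156), (79.48951721191406, 130.38046264648438), 1.3920557498931885)
scene slab z 2.624753394165543 rect ((-9.018196105957031, 2.9057540893554688), (71.2027359008789, 131.70687866210938), 3.0132458209991455)
scene red 2 [ -2.2 -41.8   3.6]
scene red 10 [ -1.  -35.2   6.1]
scene red 50 [ 1.6  3.1 22.8]
scene red 90 [ 4.2 38.9 36.6]
scene red 98 [ 5.6 46.2 38.4]
red top 63 [-2.47758743  1.74312746  6.1602093 ] [-40.1157722   46.55632201] [ 1.82500553  2.45613762 34.86793555] yaw -0.9375158609492802
```

```bash
cat >> v.py <<'E'
R=mframe(); O=np.array([.61,-.157,.08])
W=lambda x,y,z:O+R@np.array([x,y,z])/1000
WX,WY,SLAB=-1.0,1.2,2.9           # wall centre, slab top in local mm
def tool(zdir,ydir): return np.column_stack([np.cross(ydir,zdir),ydir,zdir])
B=np.array([.648,.1643,.012]); ba=np.radians(25.6); bx=np.array([np.cos(ba),np.sin(ba),0])
TG={s:tool(-R[:,2],s*R[:,0]) for s in(1,-1)}
TP={s:tool(np.array([0,0,-1.]),s*bx) for s in(1,-1)}
E
python3 - <<'E'
from v import *
for s in(1,-1):
    for nm,q in(("pre",(W(WX,WY,SLAB+75),TG[s])),("grasp",(W(WX,WY,SLAB+5),TG[s])),("place",(B+[0,0,.017],TP[s])),("up",(B+[0,0,.12],TP[s]))):
        a=manip.inverse_kinematics(*q); print(s,nm,q[0].round(3),None if a is None else np.round(a,2))
print(manip.current_time(),manip.current_force())
E
```

```text
1 pre [ 0.577 -0.14   0.148] [-0.29  0.38  1.95 -0.21  0.34  0.34]
1 grasp [ 0.606 -0.154  0.087] [-0.3   0.53  1.9  -0.29  0.24  0.4 ]
1 place [0.648 0.164 0.029] [ 0.18  0.8   1.44 -0.    0.9  -0.27]
1 up [0.648 0.164 0.132] [ 0.18  0.67  1.4  -0.    1.07 -0.27]
-1 pre [ 0.577 -0.14   0.148] [-0.29  0.38  1.95 -0.21  0.34 -2.81]
-1 grasp [ 0.606 -0.154  0.087] [-0.3   0.53  1.9  -0.29  0.24 -2.74]
-1 place [0.648 0.164 0.029] None
-1 up [0.648 0.164 0.132] None
0.5 [-0.63500375 -0.0729938  -0.74506305]
```

```bash
python3 - <<'E'
from v import *
p=manip.current_ee_pos(); manip.move_l(np.add(p,[0,0,.05]))
manip.set_gripper(0.65,30)
manip.move_ptp(W(WX,WY,SLAB+75),TG[1])
print(manip.current_time(),np.round(manip.current_ee_pos(),4),manip.current_force())
ims=[]
for n,(u,v) in(("top",(370,170)),("scene",(265,225))):
    p,d=manip.grab_frame(n); np.savez(f"pics/{n}1.npz",p=p,d=d)
    ims.append(cv2.resize(p[v-60:v+40,u-50:u+50,::-1],(400,400),interpolation=cv2.INTER_CUBIC))
cv2.imwrite("pics/pre.png",np.hstack(ims))
E
```

```text
3.2 [ 0.5766 -0.1409  0.1486] [-0.79068675 -0.08643932  0.1741895 ]
```

View pics/pre.png

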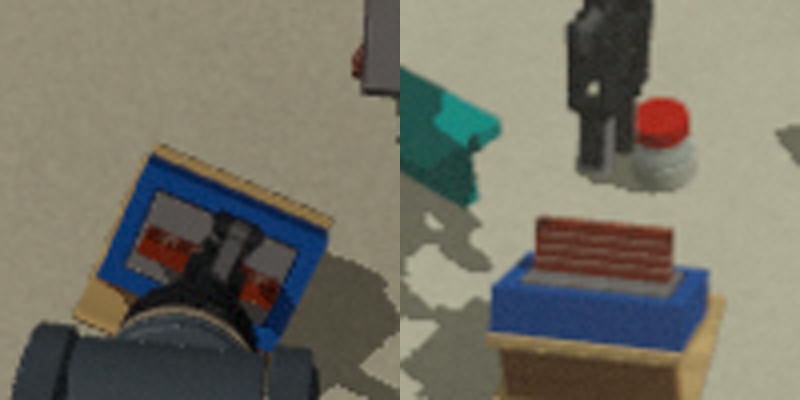

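The tool stands over the wall's middle and aligned with it (top panel (235,245), scene panel (610,110)), with the fingers spread across its thickness. Descending along the mould normal.

```bash
python3 - <<'E'
from v import *
f0=np.array(manip.current_force())
manip.move_l(W(WX,WY,SLAB+22),max_speed=.08); print("f",np.array(manip.current_force())-f0)
manip.move_l(W(WX,WY,SLAB+5),max_speed=.03); print("f",np.array(manip.current_force())-f0)
for o in (.4,.3,.25,.2,.15,.0):
    manip.set_gripper(o,20); print(o,manip.current_grip_width(),manip.current_grip_force(),((np.array(manip.current_force())-f0)@R).round(1))
    if manip.current_grip_force()>5: break
print(manip.current_time(),((np.array(manip.current_ee_pos())-O)@R*1000).round(1))
E
```

```text
f [-0.79292607 -0.03772517 -0.91367972]
f [-0.27688151  0.53752593 -0.76914671]
0.4 0.39979359623343114 0.0 [-0.4  0.  -1.2]
0.3 0.29974549448629845 0.0 [-1.1 -0.8 -0.7]
0.25 0.2515861196374236 0.0 [-1.2 -0.3 -0.5]
0.2 0.20024273174079887 0.9499067813158035 [-3.3 -1.   0.6]
0.15 0.1488679450350969 3.489975482225418 [-6.6  0.2  4.5]
0.0 0.1367030073253231 21.577188670635223 [-9.2  1.1  6.1]
6.3083 [-3.4  1.   7.7]
```

```bash
python3 - <<'E'
from v import *
loc=lambda:((np.array(manip.current_ee_pos())-O)@R*1000).round(1)
F=lambda:(np.array(manip.current_force())@R).round(1)
print("F",F())
manip.move_l(W(-3.6,1,SLAB+5),max_speed=.02); print(loc(),"F",F())
manip.set_gripper(0,40); print(manip.current_grip_width(),manip.current_grip_force(),loc(),F())
for dz in(9,18,60):
    manip.move_l(W(-3.6,1,SLAB+dz),max_speed=.03 if dz<30 else .08); print(dz,loc(),F(),manip.current_grip_force(),manip.current_grip_width())
p,d=manip.grab_frame("scene"); np.savez("pics/scene2.npz",p=p,d=d); q,d=manip.grab_frame("top")
cv2.imwrite("pics/lift.png",np.hstack([cv2.resize(a[:,:,::-1],(400,400),interpolation=cv2.INTER_CUBIC) for a in(q[110:210,320:420],p[150:250,215:315])]))
print(manip.current_time())
E
```

```text
F [-8.4  1.4  6.6]
[-3.5  1.   7.9] F [-1.1  0.3 -0.8]
0.13615709779775506 45.47086179256439 [-3.5  1.   7.9] [-0.7  0.4 -0.7]
9 [-3.5  1.  12.1] [-0.8 -0.4 -1.6] 45.55256009101868 0.12979215663212776
18 [-3.4  1.  21.1] [-0.9 -0.7 -2.2] 45.527982115745544 0.12772041869956396
60 [-3.6  1.  62.8] [-0.5 -0.9 -0.8] 45.53088963031769 0.13388195010165202
8.3167
```

View pics/lift.png

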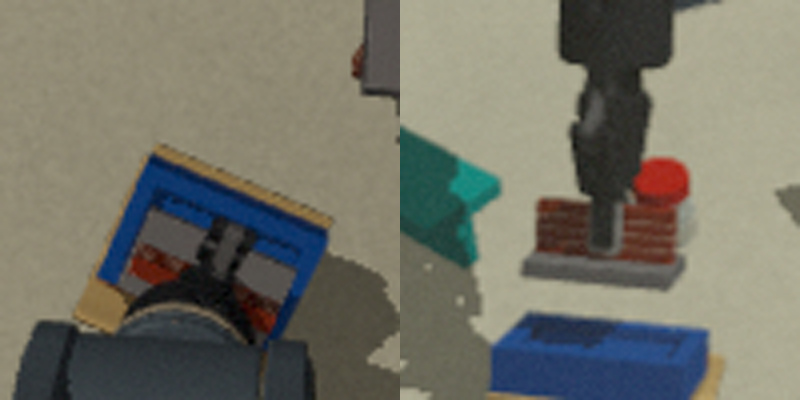

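The casting is out of the cavity: slab at scene panel (600,268), finger centred on the wall, no slip. Now carry it to above the board and check before lowering.

```bash
python3 - <<'E'
from v import *
p=np.array(manip.current_ee_pos()); manip.move_l(p+[0,0,.07],max_speed=.15)
B=np.array([.646,.1645,.012])
manip.move_ptp(B+[0,0,.10],TP[1]); manip.move_l(B+[0,0,.045],max_speed=.08); manip.dwell(.2)
print(manip.current_time(),np.array(manip.current_ee_pos())-B,manip.current_grip_width(),manip.current_force())
q,d=manip.grab_frame("top"); np.savez("pics/top3.npz",p=q,d=d); s,d=manip.grab_frame("scene"); np.savez("pics/scene3.npz",p=s,d=d)
cv2.imwrite("pics/above.png",np.hstack([cv2.resize(a[:,:,::-1],(400,400),interpolation=cv2.INTER_CUBIC) for a in(q[120:220,205:305],s[170:290,320:440])]))
X,h,ok=cloud("scene","pics/scene3.npz")
m=ok&(np.hypot(X[...,0]-.646,X[...,1]-.1645)<.1)&(X[...,2]>.025)&(X[...,2]<.1); H,S,V=np.moveaxis(h,-1,0)
r=m&((H<8)|(H>172))&(S>90); L=X[r]; e=np.linalg.svd(L-L.mean(0),full_matrices=False)[2][0]; print("red",r.sum(),L.mean(0),e, np.degrees(np.arctan2(e[1],e[0])))
E
```

```text
11.2083 [2.94311662e-04 8.27557688e-05 4.55645602e-02] 0.13147536653399894 [ 0.9022926  -0.1674893  -0.47372568]
red 28 [0.66066216 0.14670748 0.08101671] [ 0.4223229  -0.90180746 -0.09157881] -64.90597011008586
```

View pics/above.png

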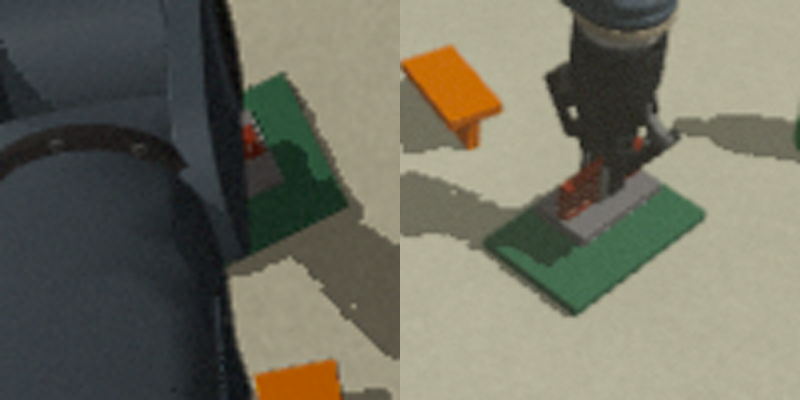

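Slab level (scene panel (600,205)) and aligned with the board, about 28 mm above it. Lowering with force watch.

```bash
python3 - <<'E'
from v import *
B=np.array([.646,.1645,.012]); fz=manip.current_force()[2]
manip.move_l(B+[0,0,.024],max_speed=.05); print(manip.current_force()[2]-fz)
h=.024
while h>.010:
    h-=.001; manip.move_l(B+[0,0,h],max_speed=.015); f=np.mean([manip.current_force()[2] for _ in range(5)])-fz
    print(round(h,3),round(f,1))
    if f>4: break
manip.dwell(.2); print(manip.current_force(),manip.current_ft_torque())
for o in(.17,.22,.3,.5): manip.set_gripper(o,20)
manip.dwell(.2); print(manip.current_force())
manip.move_l(B+[0,0,.09],max_speed=.06)
manip.move_l(B+[0,0,.2])
manip.move_ptp([.40,-.05,.30],TP[1]); print(manip.current_time())
for n in("top","scene"):
    p,d=manip.grab_frame(n); np.savez(f"pics/{n}4.npz",p=p,d=d); cv2.imwrite(f"pics/{n}4.png",p[:,:,::-1])
    X,hs,ok=cloud(n,f"pics/{n}4.npz"); H,S,V=np.moveaxis(hs,-1,0); m=ok&(np.hypot(X[...,0]-.646,X[...,1]-.1645)<.13)
    bd=m&(H>50)&(H<90)&(S>80)&(X[...,2]<.03); b=X[bd][:,:2]
    r=m&((H<8)|(H>172))&(S>90)&(X[...,2]>.03); g=m&(S<50)&(X[...,2]>.018)
    for k,q in(("board",b),("red",X[r&(X[...,2]>.055)][:,:2]),("grey",X[g][:,:2])): print(n,k,len(q),cv2.minAreaRect((q*1000).astype(np.float32)))
    print("z",np.percentile(X[r][:,2],98),np.median(X[g][:,2]))
a,b=cv2.imread("pics/top4.png"),cv2.imread("pics/scene4.png")
cv2.imwrite("pics/placed.png",np.hstack([cv2.resize(i,(400,400),interpolation=cv2.INTER_CUBIC) for i in(a[120:220,205:305],b[170:290,320:440])]))
E
```

```text
0.6340925886646017
0.023 -0.3
0.022 0.3
0.021 -0.9
0.02 -0.3
0.019 -1.2
0.018 -1.0
0.017 0.3
0.016 9.5
[-4.43277608 -0.73655645  8.20628186] [-0.17754149  0.54027761  0.01896576]
[-0.25205065  0.48646131 -0.29094102]
18.8083
top board 1430 ((646.3386840820312, 164.95346069335938), (110.4600830078125, 167.16696166992188), 25.798551559448242)
top red 153 ((647.7427368164062, 162.85980224609375), (13.266801834106445, 91.71443176269531), 25.913585662841797)
top grey 410 ((647.8005981445312, 163.32550048828125), (56.65483856201172, 98.9483413696289), 25.849397659301758)
z 0.06456506361695818 0.025159310494043054
scene board 738 ((650.011474609375, 164.2815399169922), (107.8985595703125, 166.50656127929688), 25.150407791137695)
scene red 72 ((651.2813720703125, 161.7820587158203), (13.091913223266602, 88.42184448242188), 25.21244239807129)
scene grey 281 ((654.0294799804688, 164.04092407226562), (58.29470443725586, 104.6253433227539), 20.795291900634766)
z 0.06341338643199287 0.024734172219206027
```

View pics/placed.png

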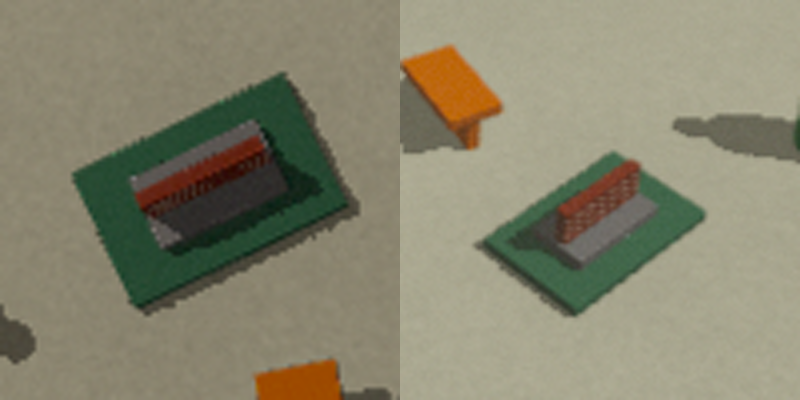

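View pics/scene4.png

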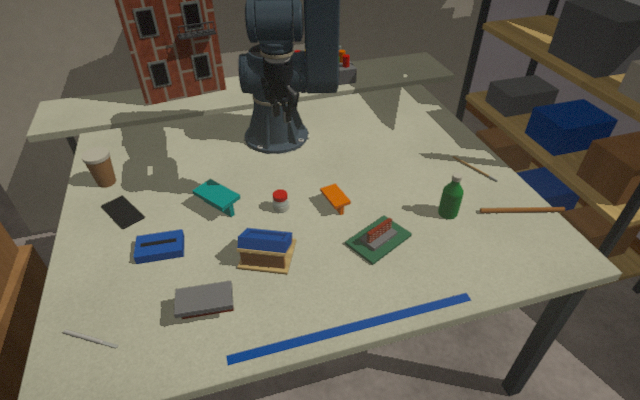

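The casting lies flat with its wall up, within about 2.5 mm of the board's centre and 0.1° of its length. The jar (280,201), soap bottle (451,198) and mould top (159,246) haven't moved, and the robot is clear.

```bash
python3 -c "
from bench import manip
print(manip.sign_off(),manip.current_time())"
```

```text
the job is handed in; nothing more can be done
the job is handed in; nothing more can be done
```

The casting is lying flat on the curing board, wall up, about 2.5 mm from centre and aligned with its length; the bystanders were not disturbed, and the job was handed in at about 19 s.

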